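Close the pass-through hatch of the wax room with the hook pole

TASK

Take the hook pole from its wooden rest, hook it into the steel ring on the raised sash of the pass-through hatch and draw the sash gently down until it sits fully home on the sill. Work the sash only with the pole, never with the gripper or arm, and feel your way: the hook's height on the pole is set differently each time, the sash slides stiffly and it meets a hard stop that must not be forced. Then unhook, lay the pole back in the two saddles of its rest the way it lay, let go, and leave the sash closed and the other things on the bench undisturbed.

Things in the scene. Friction and masses are not known exactly. Their poses are not given: they have to be found in the camera images.
- pole_grip (a point): grip point of the 0.23 kg hook pole: inside its upright wooden grip block (26 mm along the pole, 60 across, 68 high, this point 26 mm under its top). Grip firmly from above across the 26 mm. x runs along the pole to the hook, y to the prong's side, z up. The pole's axis is 36 mm below: a wooden bar 22 wide, 16 high, from x = -150 to +70 mm, then a steel nose plate and the hook
- prong (a point): nominal middle of the hook's prong, at (125, 21, -36) mm from pole_grip, fixed to the wood. The hook is clamped fast on the nose plate at an unknown height: the real prong is up to 13 mm above or below this. From a 10 mm shank ending at x = 125 mm, the prong, 8 mm thick, runs along +y from the pole's axis to y = 48 mm; its tip turns up to 11 mm above its centre line
- ring (a point): centre of the steel ring (hole 24 mm, 36 mm outside, bar 6 mm thick) on a stem, 45 mm in front of the sash's middle plane. It stands upright at right angles to the sash: its hole runs along y. x points away from the robot into the hatch, y left along the sash, z up. 175 mm above the bench when the sash is fully closed; it rises with the sash
- sash (a joint): height of the sash above its closed place, m: 0 = fully home on the sill (hard stop), 0.155 = top of travel. It slides vertically and stays where left. Pulling it down must beat rubbing and a balance spring: 2 to 6 N near the top, growing to 8 to 11 N at the sill. Over 22 N of force on the hatch is too much
- hatch: grey steel hatch frame fixed on the bench, 330 mm wide (350 over its feet, which are 120 mm deep), 370 mm high, uprights 40 mm deep joined at the top by a 10 mm rod; origin under its middle on the bench, x through the opening away from the robot, y along the sash, z up. The clear-glazed sash, 160 mm high, slides in it
- rest_seat (a point): where pole_grip lies when the pole lies in its fixed wooden rest, 76 mm above the bench; axes as the pole's then. Two open-topped saddles 16 mm long hold the wooden bar at x = -120 mm and x = +52 mm; their floors are 32 mm above the bench, gaps 40 mm wide, walls 16 mm high
- pole: the hook pole as one body, 280 mm long; origin on the pole's axis 36 mm below pole_grip, same axes
- wax_tree: bystander: wax casting tree with rings, 190 mm high, about 140 mm wide, origin under its centre
- slurry_jar: bystander: jar 70 mm wide, 100 mm high, origin under its centre
- brush_mug: bystander: white mug 76 mm wide, 90 mm high, handle to its y side, origin under its centre

How it is judged:
On the way, in this order (a step that is already met when the one before it is completed fails the run):
1. the hook bears down in the ring while the sash is still up (horizontal distance between prong and ring below 0.02 m and z of prong in the frame of ring below 0.007 m and contact force between pole and hatch above 1.5 N and value of joint sash above 0.04 m), for 0.2 s.
2. the hook in the ring has drawn the sash fully home (horizontal distance between prong and ring below 0.02 m and z of prong in the frame of ring below 0.007 m and contact force between pole and hatch above 1.5 N and value of joint sash below 0.003 m), for 0.1 s.
At the end, for the whole second after the job is handed in: the sash is within 3 mm of the sill; the pole lies at rest in both saddles of its rest, right side up and hook to the same end as before, within 30 mm and 0.12 rad of its place and not more than 8 mm above it, released (value of joint sash below 0.003 m and distance between pole_grip and rest_seat below 0.03 m and angle between the x axis of pole_grip and the x axis of rest_seat, either way round below 0.12 rad and x of prong in the frame of rest_seat above 0.06 m and z of pole_grip in the frame of rest_seat below 0.008 m and angle between pole_grip's own z axis and vertical below 0.15 rad and linear speed of pole below 0.02 m/s); the robot touches nothing.
It fails at once if the pole presses on the hatch, its sash or ring with more than 22 N (contact force between pole and hatch above 22 N).
It fails at once if the gripper touches the hatch or its sash (contact force between the fingers and hatch above 1 N).
It fails at once if the arm touches the hatch or its sash (contact force between the arm and hatch above 1 N).
It fails at once if the sash is slammed (faster than 0.3 m/s) (velocity of joint sash below -0.3 m/s or velocity of joint sash above 0.3 m/s).
It fails at once if a bystander is moved more than 30 mm (distance of any of wax_tree, slurry_jar, brush_mug from where it was at the start of the episode above 0.03 m).
It also fails if it takes over 67 s, if anything falls off the work surface, if the arm or the gripper's body presses on something with over 40 N, if the wrist force passes 120 N, or if a joint passes its speed limit or range.

ROBOT

A 7-joint arm with a two-finger parallel gripper is mounted at the origin on the work surface. World frame = base frame: x ahead of the robot, y to its left, z up, the work surface at z = 0. Lengths are in m, angles in rad, forces in N, time in s.
With the tool pointing down it reaches from about 0.35 to 0.9 m from the base axis. Payload 8.1 kg.
Tool frame: the origin (TCP) lies midway between the tips of the shut fingers; the grasp point (between the pads) lies 19 mm behind it; z points along the fingers, y is the line along which they close (so a half turn about z gives the same grasp; the last joint's range is limited). The gripper opens to 85 mm and grips with 20 to 120 N. Pads are 22 mm wide; open, the fingers measure 114 mm over their backs; the gripper's body (76 mm by 85 mm) begins 54 mm behind the grasp point. The pads swing forward as they close: fully open they stand 13 mm farther back than shut.
Start: joints at [-1.357, 0.434, 0.025, 1.573, -0.012, 1.134, -0.075], TCP at [0.195, 0.594, 0.231] pointing down, gripper open.
Joint ranges: [-2.62, 2.62], [-0.44, 2.09], [-1.27, 1.32], [0.08, 2.57], [-1.32, 4.46], [0.12, 2], [-2.74, 2.74]. Speed limits (rad/s): [2.22, 2.22, 3.01, 3.01, 3.14, 3.14, 3.14].

INTERFACE

Orientations are given as a unit quaternion [w, x, y, z].
In Python, from station import * gives the robot as it stands.
- The arm moves only by the tool step_arm, never from a script. Its argument "deltas" is a list of rows, each a list of 3 entries, a list of its own where there are three numbers: the shift along the tool's x, y, z in mm, then the turn about the tool's z in degrees, then the opening, from 0 (shut) to 1 (fully open). In form: [[[x, y, z], spin, hand], ...]. A call has 1 to 20 rows; each row is the pose to reach, as a shift and turn from the pose commanded when the call began, along the tool's axes at that moment; what a row does not reach only later rows make up. A row lasts 1/8 s, in which the tool goes at most 62.5 mm and 10.7 degrees, less where a joint would pass 70% of its speed; a pose out of reach is approached as far as the arm can. A call with a gripper value outside its range is refused whole. The fingers move at their own pace and stop on an object; "grip_force" is the grip in N (left out, the last holds). Time passes only in rows, so rows that repeat a pose let the fingers close. It gives the time, the measured TCP pose, the force, the opening and the grip force at its end, in the units of the state.
- get_state(): the state, without advancing time (a new reading comes with each control period).
- read_camera(name): name is "side" or "top" or "wrist"; returns the picture (420x560x3 uint8, red, green, blue); there is no depth.
- camera_model(name): a dict with "fx", "fy", "cx", "cy" (pixels), "D" ([k1, k2, p1, p2, k3] as OpenCV has them; the pictures are not rectified), "cam_to_world" (4x4, takes a point from camera to world coordinates). Camera axes: x right, y down, z forward; pixel columns grow to the right and rows downward; lengths in m; the calibration is good to about 2 mm. A picture is of the moment at which its call begins: read the wrist's pose just before it. camera_model takes no time and is no camera call; for the wrist camera it gives the pose at the moment of the call.
- sign_off(): hands the job in; it is judged then, once.
The state is a dict: "time_s": time; "joint_positions": joint angles; "dq": joint speeds; "joint_efforts": joint torques, N m; "eef_pos": TCP position; "tool_rot": TCP orientation; "ft_force": force on the tool from outside, world axes, zero at the start; "torque": the same for the moment, N m; "grip_width": opening from 0.0 (shut) to 1.0 (fully open); "gripper_force": force on a finger pad.
Only numpy, scipy, OpenCV 4.12 (cv2) and the standard library are available. Lean on these libraries where they do the work, as an engineer would, in place of code of your own. Each camera call takes 0.05 s, during which the arm holds its last target. There are 200 camera calls.

## Working session

There is one attempt and no reset: what is moved stays moved. The work goes in short steps, Python scripts to look and compute and a tool call to move; the robot and the scene stay as the last step left them, time stands still between calls to the robot, and variables do not carry over. Pictures are saved under pics/ and viewed, at most 10 in all, crops included, and the job is handed in when it is done.

Besides the shell and the picture viewer there is one more tool, called after "Emit:" as name([rows], argument=value, ...), one row to a line, values as JSON. step_arm: Moves the arm, as the interface text tells. Its arguments: {"type":"object","properties":{"deltas":{"type":"array","items":{"type":"array"}},"grip_force":{"type":"number"}},"required":["deltas"]}

```bash
mkdir -p pics; ls
python3 - <<'E'
from station import *
import cv2
for n in ["side","top"]:
    im=read_camera(n); cv2.imwrite(f"pics/{n}0.png",im[:,:,::-1])
    m=camera_model(n); print(n,m)
print(get_state())
E
```

```text
pics
side {'fx': 404.4555801821642, 'fy': 404.4555801821642, 'cx': 280.58624204364935, 'cy': 216.6828185287141, 'D': array([-0.09143164,  0.        ,  0.        ,  0.        ,  0.        ]), 'cam_to_world': array([[ 0.99425835, -0.0639353 ,  0.08580568,  0.45617427],
       [-0.10668581, -0.6542919 ,  0.74867901, -0.77134435],
       [ 0.00827495, -0.7535346 , -0.65735617,  0.85871394],
       [ 0.        ,  0.        ,  0.        ,  1.        ]])}
top {'fx': 511.58852630264124, 'fy': 511.58852630264124, 'cx': 280.81037512826595, 'cy': 211.0966276841922, 'D': array([0.0540664, 0.       , 0.       , 0.       , 0.       ]), 'cam_to_world': array([[-0.08405851, -0.97600112,  0.20088797,  0.23684274],
       [-0.99644539,  0.08345332, -0.0114949 ,  0.06343284],
       [-0.00554574, -0.20114014, -0.97954678,  1.54606907],
       [ 0.        ,  0.        ,  0.        ,  1.        ]])}
{'time_s': 0.1, 'joint_positions': array([-1.35658975,  0.43513401,  0.02500232,  1.5740117 , -0.01160425,
        1.13399949, -0.07507815]), 'dq': array([ 0.00086682, -0.00076418, -0.00085826, -0.00422421, -0.00066333,
        0.00047948, -0.00049665]), 'joint_efforts': array([ 3.79605481e-03, -6.71753383e+01,  1.02858849e+00, -3.16904318e+01,
        1.59045495e-02,  7.26600381e-03, -6.65535185e-05]), 'eef_pos': array([0.19463145, 0.59344335, 0.2306146 ]), 'tool_rot': array([-4.33380992e-05,  1.57778911e-01,  9.87474212e-01, -7.02354251e-04]), 'ft_force': array([-0.26803319,  0.4357824 ,  0.86745557]), 'torque': array([ 0.05060293, -0.01161307, -0.06480023]), 'gripper_force': 0.0, 'grip_width': 1.0023992976346932}
```

View pics/side0.png

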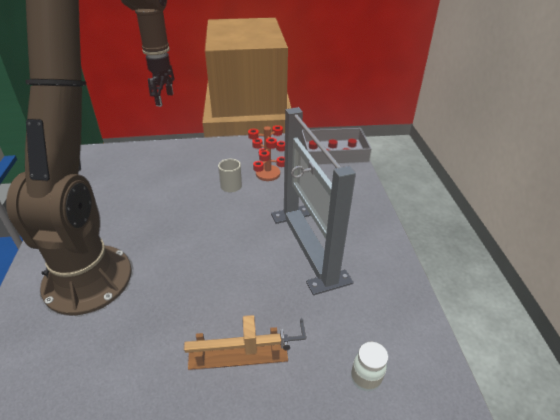

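View pics/top0.png

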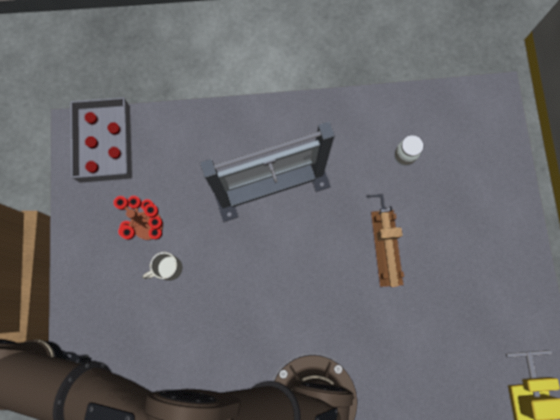

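Side view: pole in rest with block near (249,335), hook near (300,330), ring near (297,172). Top view: block near (390,232), prong tip near (368,196), hatch between (210,165) and (327,130), ring stem near (272,170). I'll enlarge the key parts.

```bash
cat > h.py <<'E'
import numpy as np, cv2
from station import *
def ray(n,uv,m=None):
    m=m or camera_model(n); K=np.array([[m['fx'],0,m['cx']],[0,m['fy'],m['cy']],[0,0,1]])
    p=cv2.undistortPoints(np.array([[uv]],float),K,np.array(m['D']))[0,0]
    T=m['cam_to_world']; d=T[:3,:3]@[p[0],p[1],1]; return T[:3,3],d/np.linalg.norm(d)
def onz(n,uv,z):
    o,d=ray(n,uv); return o+d*(z-o[2])/d[2]
def tri(rays):
    A=sum(np.eye(3)-np.outer(d,d) for o,d in rays); b=sum((np.eye(3)-np.outer(d,d))@o for o,d in rays)
    p=np.linalg.solve(A,b); return p,[np.linalg.norm(np.cross(p-o,d)) for o,d in rays]
def proj(n,P,m=None):
    m=m or camera_model(n); K=np.array([[m['fx'],0,m['cx']],[0,m['fy'],m['cy']],[0,0,1]]); T=np.linalg.inv(m['cam_to_world'])
    return cv2.projectPoints(np.array(P,float).reshape(-1,3),cv2.Rodrigues(T[:3,:3])[0],T[:3,3],K,np.array(m['D']))[0][:,0]
E
python3 - <<'E'
import cv2,numpy as np
s=cv2.imread('pics/side0.png');t=cv2.imread('pics/top0.png')
def c(im,x,y,w,h,k): return cv2.resize(im[y:y+h,x:x+w],(w*k,h*k),interpolation=cv2.INTER_CUBIC)
o=np.zeros((600,800,3),np.uint8)
a=[(c(s,180,310,132,60,3),0,0),(c(t,355,185,60,110,4),0,400),(c(s,270,100,90,100,4),180,0),(c(t,200,118,140,105,1),480,640)]
o[0:180,0:396]=c(s,180,310,132,60,3)
o[0:440,400:640]=c(t,355,185,60,110,4)
o[180:580,0:360]=c(s,270,100,90,100,4)
o[450:600,400:800]=c(t,204,130,133,50,3)[:, :399][:,:].repeat(1,1) if 0 else cv2.resize(t[130:180,204:337],(400,150),interpolation=cv2.INTER_CUBIC)
cv2.imwrite('pics/m1.png',o)
E
```

```text
(no output)
```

View pics/m1.png

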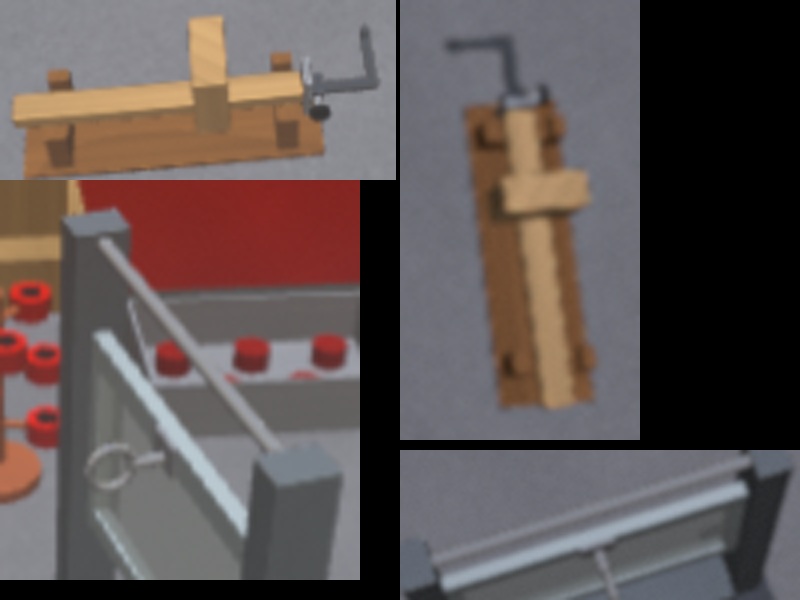

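Crops: block top face in the side view centred at about (249,327); in the top view about (391,233); the bar runs from (381,212) to (394,286). Side ring centre about (297.5,171.5). The ring needs a sharper top crop with the uprights.

Run:
```python
import cv2,numpy as np
t=cv2.imread('pics/top0.png')
cv2.imwrite('pics/m2.png',cv2.resize(t[118:228,198:343],None,fx=5.4,fy=5.4,interpolation=cv2.INTER_CUBIC))
from h import *
def f(n,x,y,k,x0,y0): return ((x+.5)/k-.5+x0,(y+.5)/k-.5+y0)
for q in [(190,18),(223,17),(227,82),(190,85)]: print('side top',onz('side',f('',*q,3,180,310),.102))
for q in [(100,180),(187,171),(190,203),(108,213)]: print('top top',onz('top',f('',*q,4,355,185),.102))
a=onz('top',f('',157,404,4,355,185),.048);b=onz('top',f('',123,107,4,355,185),.048);print(a,b,np.linalg.norm(a-b),np.degrees(np.arctan2(*(b-a)[1::-1])))
print(tri([ray('side',f('',207,50,3,180,310)),ray('top',f('',146,192,4,355,185))]))
print('prong corner/tip side', )
print(tri([ray('side',f('',375,82,3,180,310)),ray('top',f('',110,40,4,355,185))]), tri([ray('side',f('',365,33,3,180,310)),ray('top',f('',50,45,4,355,185))]))
```

```text
side top [ 0.43561041 -0.23545555  0.102     ]
side top [ 0.460102   -0.23693493  0.102     ]
side top [ 0.45960258 -0.2927623   0.102     ]
side top [ 0.43328899 -0.29267481  0.102     ]
top top [ 0.45524807 -0.22971985  0.102     ]
top top [ 0.45651322 -0.29196436  0.102     ]
top top [ 0.4334603 -0.2910283  0.102    ]
top top [ 0.4311841  -0.23241966  0.102     ]
[ 0.29725513 -0.26108154  0.048     ] [ 0.51668929 -0.26443935  0.048     ] 0.21945984423213294 -0.876677277050484
(array([ 0.44565257, -0.26192373,  0.09758578]), [np.float64(0.0011099864486588298), np.float64(0.00110998644865871)])
prong corner/tip side
(array([ 0.57233493, -0.2635019 ,  0.03690703]), [np.float64(0.0014134872514384585), np.float64(0.001413487251438214)]) (array([ 0.57167771, -0.21806885,  0.03713274]), [np.float64(0.0007929373703588307), np.float64(0.0007929373703590397)])
```

View pics/m2.png

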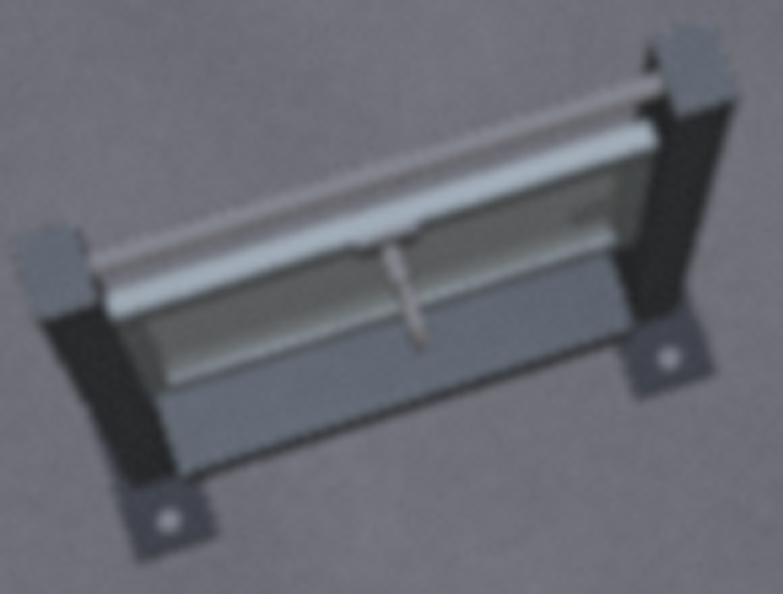

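Hatch seen from above: upright tops centred at about (58,270) and (697,70) in the crop, ring edge-on ending at (420,345), stem from (385,245).

Run:
```python
from h import *
def f(x,y,k=5.4,x0=198,y0=118): return ((x+.5)/k-.5+x0,(y+.5)/k-.5+y0)
L=onz('top',f(58,270),.37);R=onz('top',f(697,70),.37);print(L,R,np.linalg.norm(L-R))
for q in [(168,520),(668,357)]: print('bolt',onz('top',f(*q),.006))
# side upright tops, crop x4 at (270,100), montage y-180
g=lambda x,y:((x+.5)/4-.5+270,(y-180+.5)/4-.5+100)
Ls=onz('side',g(95,222),.37);Rs=onz('side',g(293,460),.37);print('side',Ls,Rs,np.linalg.norm(Ls-Rs))
for (L_,R_) in [(L,R),(Ls,Rs),((L+Ls)/2,(R+Rs)/2)]:
    y=(L_-R_)/np.linalg.norm(L_-R_); M=(L_+R_)/2; x=np.array([y[1],-y[0],0])
    o,d=ray('side',g(111,467)); s=((M-o)@y)/(d@y); P=o+d*s
    print('yaw',np.degrees(np.arctan2(x[1],x[0])),'M',M,'ring',P,'front',(M-P)@x, 'top px',proj('top',[P,P-x*.018,P+x*.045]))
    print([tuple(((p-[198,118])+.5)*5.4-.5) for p in proj('top',[P,P-x*.018,P+x*.045])])
```

```text
[0.59840565 0.21309285 0.37      ] [ 0.66681798 -0.07764206  0.37      ] 0.29867546921536553
bolt [0.55759223 0.20547541 0.006     ]
bolt [ 0.62848276 -0.08716826  0.006     ]
side [0.59982389 0.21064548 0.37      ] [ 0.66858797 -0.07575862  0.37      ] 0.29454338474805536
yaw 13.241288689735947 M [0.63261182 0.0677254  0.37      ] ring [0.59244494 0.0582738  0.27783469] front 0.041263914234995466 top px [[273.90932927 175.10391381]
 [276.07112259 181.55547953]
 [268.5517852  159.11381816]]
[(np.float64(412.11037807406666), np.float64(310.5611345669035)), (np.float64(423.7840619949165), np.float64(345.3995894385822)), (np.float64(383.17964005400825), np.float64(224.21461808688528))]
yaw 13.5008590489442 M [0.63420593 0.06744343 0.37      ] ring [0.5922984  0.05738166 0.27845934] front 0.04309849512424594 top px [[274.25589084 175.06438988]
 [276.44989239 181.50928091]
 [268.81852177 159.09070992]]
[(np.float64(413.9818105241799), np.float64(310.3477053405303)), (np.float64(425.8294189059003), np.float64(345.15011691842386)), (np.float64(384.62001753897664), np.float64(224.08983356513335))]
yaw 13.3701698450692 M [0.63340888 0.06758441 0.37      ] ring [0.59237216 0.05783066 0.27814496] front 0.042179948955986146 top px [[274.08142862 175.08428681]
 [276.25921618 181.53255637]
 [268.68424461 159.10229769]]
[(np.float64(413.039714556068), np.float64(310.4551487842052)), (np.float64(424.79976738736775), np.float64(345.2758043998423)), (np.float64(383.89492090219665), np.float64(224.1524075241411))]
```

Ring at about (0.591, 0.058, 0.278), hatch yaw 13.4°, consistent in both views (45 mm standoff is matched to 3 mm, uprights 295-299 mm apart). pole_grip is at about (0.447, -0.262), yaw about -0.8°. Moving above the pole.

Emit:
step_arm([
  [[0, 0, -60], 0, 1],
  [[0, 0, -120], 0, 1],
  [[-337, -304, -120], 10, 1],
  [[-337, -304, -120], 20, 1],
  [[-337, -304, -120], 30, 1],
  [[-337, -304, -120], 40, 1],
  [[-337, -304, -120], 50, 1],
  [[-337, -304, -120], 60, 1],
  [[-337, -304, -120], 72.6, 1],
  [[-456, -581, -120], 72.6, 1],
  [[-456, -581, -120], 72.6, 1],
  [[-456, -581, -120], 72.6, 1],
  [[-456, -581, -120], 72.6, 1],
  [[-456, -581, -120], 72.6, 1],
  [[-506, -734, -20], 72.6, 1],
  [[-506, -734, -20], 72.6, 1],
  [[-506, -734, -20], 72.6, 1],
  [[-506, -734, -20], 72.6, 1],
  [[-506, -734, -20], 72.6, 1],
  [[-506, -734, -20], 72.6, 1],
], grip_force=60)

```text
time_s: 2.6
eef_pos: [0.4476, -0.2599, 0.2518]
tool_rot: [0.0, 0.711, 0.703, 0.001]
ft_force: [-0.1, -0.6, -0.6]
grip_width: 0.999
gripper_force: 0.0
```

Run:
```python
from h import *
m=camera_model('wrist');im=read_camera('wrist');cv2.imwrite('pics/w1.png',im[:,:,::-1])
print(m,get_state()['eef_pos'])
a=np.radians(-.8);x=np.array([np.cos(a),np.sin(a),0]);y=np.array([-x[1],x[0],0]);g=np.array([.447,-.262,.076])
print(proj('wrist',[g+[0,0,.026],g+x*.125-[0,0,.036],g+x*.125+y*.048-[0,0,.036],g-x*.15-[0,0,.028]],m))
```

```text
{'fx': 304.2333699271106, 'fy': 304.2333699271106, 'cx': 278.2353228791053, 'cy': 210.43053970312593, 'D': array([-0.00338823,  0.        ,  0.        ,  0.        ,  0.        ]), 'cam_to_world': array([[ 9.99935045e-01, -1.13710156e-02, -7.78653501e-04,
         4.48211317e-01],
       [-1.11042701e-02, -9.56520260e-01, -2.91454433e-01,
        -1.86889128e-01],
       [ 2.56933505e-03,  2.91444148e-01, -9.56584396e-01,
         3.94977794e-01],
       [ 0.00000000e+00,  0.00000000e+00,  0.00000000e+00,
         1.00000000e+00]])} [ 0.44767    -0.25984152  0.25191677]
[[277.09759554 196.80955265]
 [382.19754351 184.08556006]
 [386.47902204 142.8997719 ]
 [148.06443498 184.99007337]]
```

View pics/w1.png

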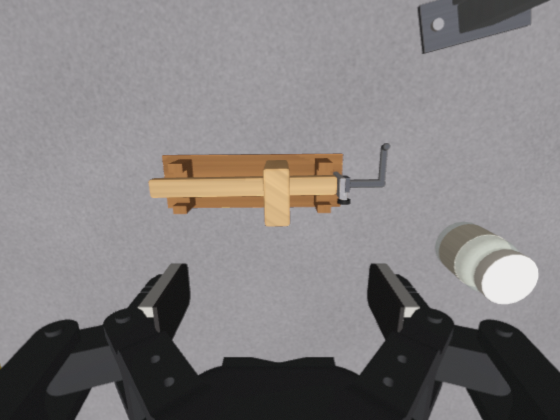

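The wrist view matches predictions: block top centre (277,197), hook corner (381,184), tip (385,147). Descend, grip, lift slightly.

Emit:
step_arm([
  [[-2, 0, 50], 0, 1],
  [[-2, 0, 100], 0, 1],
  [[-2, 0, 150], 0, 1],
  [[-2, 0, 180], 0, 1],
  [[-2, 0, 196], 0, 1],
  [[-2, 0, 196], 0, 1],
  [[-2, 0, 196], 0, 0.2],
  [[-2, 0, 196], 0, 0],
  [[-2, 0, 196], 0, 0],
  [[-2, 0, 196], 0, 0],
  [[-2, 0, 196], 0, 0],
  [[-2, 0, 196], 0, 0],
  [[-2, 0, 196], 0, 0],
  [[-2, 0, 196], 0, 0],
], grip_force=80)

```text
time_s: 4.4
eef_pos: [0.4471, -0.2634, 0.056]
tool_rot: [0.0, 0.712, 0.703, 0.0]
ft_force: [-1.2, 1.6, 8.4]
grip_width: 0.294
gripper_force: 78.0
```

Gripped (25 mm wide). Lift and carry to a standoff right of the ring.

Emit:
step_arm([
  [[0, 0, -10], 0, 0],
  [[0, 0, -40], 0, 0],
  [[0, 0, -80], 0, 0],
  [[0, 0, -120], 0, 0],
  [[0, 0, -160], 0, 0],
  [[0, 0, -200], 0, 0],
  [[20, 0, -238], -3, 0],
  [[60, 5, -238], -6, 0],
  [[100, 15, -238], -9, 0],
  [[140, 25, -238], -12, 0],
  [[180, 32, -238], -14.1, 0],
  [[210, 36, -238], -14.1, 0],
  [[220, 37, -238], -14.1, 0],
  [[220, 37, -238], -14.1, 0],
  [[220, 37, -238], -14.1, 0],
], grip_force=110)

```text
time_s: 6.28
eef_pos: [0.4864, -0.0453, 0.2934]
tool_rot: [0.0, 0.621, 0.784, -0.0]
ft_force: [0.1, -0.1, -2.3]
grip_width: 0.291
gripper_force: 108.1
```

Run:
```python
from h import *
s=read_camera('side');w=read_camera('wrist');m=camera_model('wrist');t=read_camera('top')
a=cv2.resize(s[130:230,250:350,::-1],None,fx=4,fy=4,interpolation=cv2.INTER_CUBIC)
np.save('wm.npy',m['cam_to_world'])
o=np.zeros((600,800,3),np.uint8);o[:400,:400]=a
o[:400,400:]=cv2.resize(t[130:230,230:330,::-1],None,fx=4,fy=4,interpolation=cv2.INTER_CUBIC)
o[400:,:400]=cv2.resize(w[60:260:,260:560,::-1][:150],(400,200))
cv2.imwrite('pics/m3.png',o);cv2.imwrite('pics/w3.png',w[:,:,::-1]);print(get_state()['eef_pos'],get_state()['ft_force'])
```

```text
[ 0.48649444 -0.04489554  0.29337088] [ 0.02959793  0.11716953 -3.01043747]
```

View pics/m3.png

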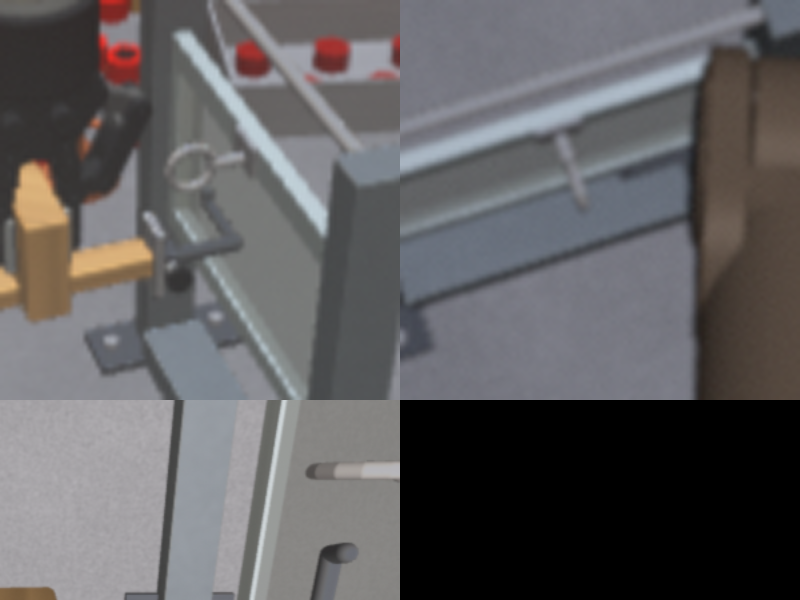

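Side crop: ring centre (190,167), prong corner (238,242), upturned tip around (207,195). Wrist: ring's near end at about (492,112), tip at about (521,173). Computing relative heights.

```bash
cat >> h.py <<'E'
yw=np.radians(13.4);HX=np.array([np.cos(yw),np.sin(yw),0]);HY=np.array([-np.sin(yw),np.cos(yw),0]);RING=np.array([.591,.058,.278])
def onplane(n,uv,P,nrm,m=None):
    o,d=ray(n,uv,m); return o+d*(((P-o)@nrm)/(d@nrm))
E
python3 - <<'E'
from h import *
q=np.array([0,.621,.784,0]); ta=2*np.arctan2(.784,.621);print('pole yaw',np.degrees(ta)-90)
e=np.array([.4864,-.0449,.2934]);g=e+[0,0,.02]
a=ta-np.pi/2;X=np.array([np.cos(a),np.sin(a),0]);Y=np.array([-X[1],X[0],0])
f=lambda x,y:((x+.5)/4-.5+250,(y+.5)/4-.5+130)
loc=lambda P:1000*np.array([(P-g)@X,(P-g)@Y,P[2]-g[2]])
print('corner',loc(onplane('side',f(238,242),g,Y)))
print('tip',loc(onplane('side',f(208,195),g+Y*.045,Y)), 'prong mid',loc(onplane('side',f(222,222),g+Y*.024,Y)))
print('bar end top/bot near face',[loc(onplane('side',f(*p),g-Y*.011,Y)) for p in [(152,256),(155,275)]])
print('block near bottom/top',[loc(onplane('side',f(*p),g-Y*.03,Y)) for p in [(70,310),(68,217),(33,320),(20,226)]])
R=onplane('side',f(190,167),np.array([.6334,.0676,0]),HY);print('ring',R)
print('proj tip nominal side', (proj('side',[g+X*.125+Y*.048+[0,0,-.036],g+X*.125+[0,0,-.036]])-[250,130]+.5)*4-.5)
m=camera_model('wrist');m['cam_to_world']=np.load('wm.npy')
print('wrist tip',loc(onplane('wrist',(521,173),g+[0,0,-.025],np.array([0,0,1.]),m)),proj('wrist',[R-HX*.018,g+X*.125+Y*.046+[0,0,-.025]],m))
E
```

```text
pole yaw 13.235085331817245
corner [ 1.27563208e+02  3.32870172e-14 -3.98697139e+01]
tip [125.98247153  45.         -35.75150681] prong mid [127.07619152  24.         -41.83943468]
bar end top/bot near face [array([ 68.66830779, -11.        , -27.6620186 ]), array([ 70.83462062, -11.        , -42.2127043 ])]
block near bottom/top [array([ 12.69275245, -30.        , -38.21181685]), array([ 12.47651058, -30.        ,  26.87416727]), array([ -9.14069383, -30.        , -39.65393613]), array([-14.40590288, -30.        ,  27.31674595])]
ring [0.59171041 0.05766814 0.27829981]
proj tip nominal side [[204.70150761 192.92406383]
 [234.36363058 237.65402611]]
wrist tip [119.39491543  46.75960235 -25.        ] [[496.08312751 111.60164371]
 [531.9496913  174.52737561]]
```

Prong centre is about 42 mm below grip (offset about -6 mm). Measured in the same camera, the lateral alignment is already good (-126 mm). Raise 3 mm and approach to just before the ring to check.

Emit:
step_arm([
  [[5, 0, -3], -0.2, 0],
  [[12, 0, -3], -0.2, 0],
  [[18, 0, -3], -0.2, 0],
  [[18, 0, -3], -0.2, 0],
  [[18, 0, -3], -0.2, 0],
])

```text
time_s: 7.05
eef_pos: [0.4825, -0.0262, 0.2963]
tool_rot: [0.0, 0.619, 0.786, 0.0]
ft_force: [-0.6, -0.6, -2.6]
grip_width: 0.291
gripper_force: 108.1
```

Run:
```python
from h import *
s=read_camera('side');w=read_camera('wrist')
o=np.zeros((600,800,3),np.uint8);o[:,:600]=cv2.resize(s[145:205,270:330,::-1],(600,600),interpolation=cv2.INTER_CUBIC)
o[:300,600:]=cv2.resize(w[90:210,460:540,::-1],(200,300),interpolation=cv2.INTER_CUBIC)
cv2.imwrite('pics/m4.png',o)
st=get_state();print(st['eef_pos'],st['ft_force'],st['tool_rot'])
```

```text
[ 0.48253718 -0.02642115  0.2963163 ] [ 0.16876701  0.04814425 -2.37245052] [ 3.23630175e-05  6.18895078e-01  7.85473667e-01 -1.08247670e-05]
```

View pics/m4.png

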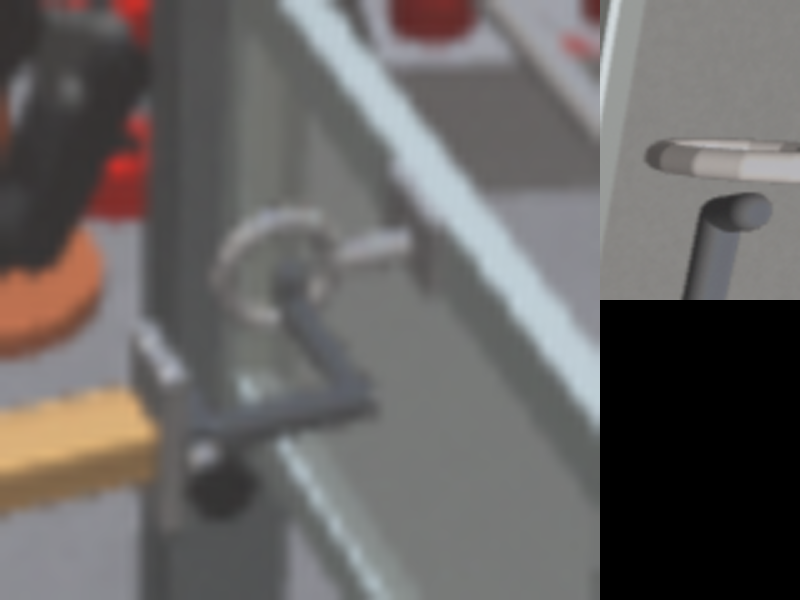

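Side view: tip top at (293,268), ring centre (277,265); extrapolated 9 mm forward the tip goes to about (280,245), well inside the ring hole. Inserting.

Emit:
step_arm([
  [[4, -1, 0], 0, 0],
  [[8, -1, 0], 0, 0],
  [[12, -1, 0], 0, 0],
  [[15, -1, 0], 0, 0],
  [[15, -1, 0], 0, 0],
])

```text
time_s: 7.78
eef_pos: [0.478, -0.0116, 0.2963]
tool_rot: [-0.0, 0.619, 0.786, 0.0]
ft_force: [-0.2, -1.0, -2.5]
grip_width: 0.293
gripper_force: 108.1
```

No contact; the tip is past the ring plane. Continue.

Emit:
step_arm([
  [[5, 0, 0], 0, 0],
  [[10, 0, 0], 0, 0],
  [[15, 0, 0], 0, 0],
  [[18, 0, 0], 0, 0],
  [[18, 0, 0], 0, 0],
  [[18, 0, 0], 0, 0],
])

```text
time_s: 8.52
eef_pos: [0.4739, 0.0055, 0.2964]
tool_rot: [0.0, 0.619, 0.786, 0.0]
ft_force: [0.0, 0.4, -1.8]
grip_width: 0.293
gripper_force: 108.1
```

Emit:
step_arm([
  [[0, 0, 2], 0, 0],
  [[0, 0, 3], 0, 0],
  [[0, 0, 4], 0, 0],
  [[0, 0, 5], 0, 0],
  [[0, 0, 6], 0, 0],
  [[0, 0, 7], 0, 0],
  [[0, 0, 8], 0, 0],
  [[0, 0, 8], 0, 0],
  [[0, 0, 8], 0, 0],
])

```text
time_s: 9.65
eef_pos: [0.4739, 0.0056, 0.2884]
tool_rot: [0.0, 0.619, 0.786, 0.0]
ft_force: [-1.3, -0.7, 0.8]
grip_width: 0.292
gripper_force: 108.6
```

Contact at about 3 N. Draw slowly.

Emit:
step_arm([
  [[0, 0, 1], 0, 0],
  [[0, 0, 3], 0, 0],
  [[0, 0, 5], 0, 0],
  [[0, 0, 7], 0, 0],
  [[0, 0, 9], 0, 0],
  [[0, 0, 11], 0, 0],
  [[0, 0, 13], 0, 0],
  [[0, 0, 15], 0, 0],
  [[0, 0, 17], 0, 0],
  [[0, 0, 19], 0, 0],
  [[0, 0, 20], 0, 0],
  [[0, 0, 20], 0, 0],
])

```text
time_s: 11.15
eef_pos: [0.4738, 0.0056, 0.2682]
tool_rot: [0.0, 0.619, 0.786, -0.0]
ft_force: [-1.3, -2.0, 1.4]
grip_width: 0.291
gripper_force: 108.7
```

Run:
```python
from h import *
s=read_camera('side');cv2.imwrite('pics/s5.png',s[:,:,::-1])
cv2.imwrite('pics/m5.png',cv2.resize(s[130:230,250:350,::-1],(600,600),interpolation=cv2.INTER_CUBIC))
st=get_state();print(st['eef_pos'],st['ft_force'],st['torque'])
```

```text
[0.47382955 0.00562512 0.26824538] [-0.66624995  0.14190173  0.95058279] [-0.03143686 -0.21206892 -0.0064281 ]
```

View pics/m5.png

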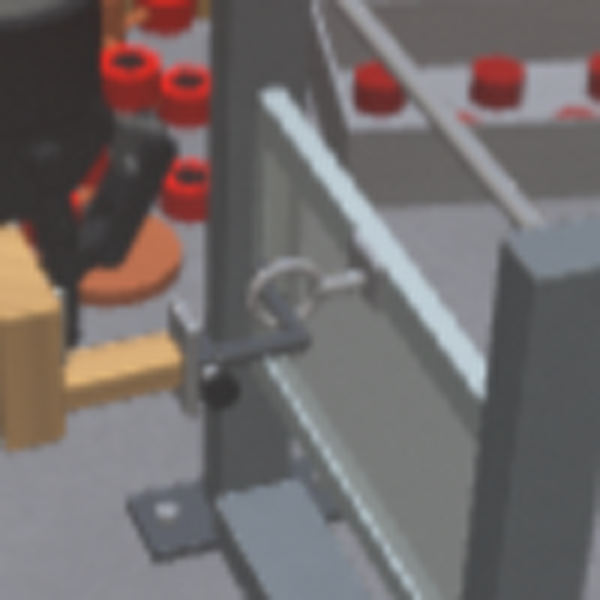

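The hook sits in the ring (ring now centred at (297,178.5), previously 171.5), so the sash is following. Computing what is left.

Run:
```python
from h import *
f=lambda x,y:((x+.5)/6-.5+250,(y+.5)/6-.5+130)
print(onplane('side',f(283,292),np.array([.6334,.0676,0]),HY))
```

```text
[0.59147645 0.0576124  0.25717131]
```

82 mm remain; draw 40, then 30, watching force.

Emit:
step_arm([
  [[0, 0, 1], 0, 0],
  [[0, 0, 3], 0, 0],
  [[0, 0, 5.5], 0, 0],
  [[0, 0, 8], 0, 0],
  [[0, 0, 10.5], 0, 0],
  [[0, 0, 13], 0, 0],
  [[0, 0, 15.5], 0, 0],
  [[0, 0, 18], 0, 0],
  [[0, 0, 20.5], 0, 0],
  [[0, 0, 23], 0, 0],
  [[0, 0, 25.5], 0, 0],
  [[0, 0, 28], 0, 0],
  [[0, 0, 30.5], 0, 0],
  [[0, 0, 33], 0, 0],
  [[0, 0, 35.5], 0, 0],
  [[0, 0, 38], 0, 0],
  [[0, 0, 40], 0, 0],
])

```text
time_s: 13.32
eef_pos: [0.4738, 0.0056, 0.2281]
tool_rot: [-0.0, 0.619, 0.786, 0.0]
ft_force: [-2.4, -2.3, 4.6]
grip_width: 0.291
gripper_force: 108.9
```

Emit:
step_arm([
  [[0, 0, 1], 0, 0],
  [[0, 0, 3], 0, 0],
  [[0, 0, 5.5], 0, 0],
  [[0, 0, 8], 0, 0],
  [[0, 0, 10.5], 0, 0],
  [[0, 0, 13], 0, 0],
  [[0, 0, 15.5], 0, 0],
  [[0, 0, 18], 0, 0],
  [[0, 0, 20], 0, 0],
  [[0, 0, 22], 0, 0],
  [[0, 0, 24], 0, 0],
  [[0, 0, 26], 0, 0],
  [[0, 0, 28], 0, 0],
])

```text
time_s: 14.95
eef_pos: [0.4739, 0.0056, 0.2002]
tool_rot: [0.0, 0.619, 0.786, 0.0]
ft_force: [-2.9, -1.3, 5.3]
grip_width: 0.289
gripper_force: 109.1
```

Run:
```python
from h import *
s=read_camera('side');cv2.imwrite('pics/s6.png',s[:,:,::-1])
cv2.imwrite('pics/m6.png',cv2.resize(s[150:250,250:350,::-1],(600,600),interpolation=cv2.INTER_CUBIC))
st=get_state();print(st['eef_pos'],st['ft_force'],st['torque'])
```

```text
[0.47384359 0.00562875 0.20004718] [-2.40162439 -0.98886139  5.36828928] [ 0.01350856 -0.42785482 -0.11223641]
```

View pics/m6.png

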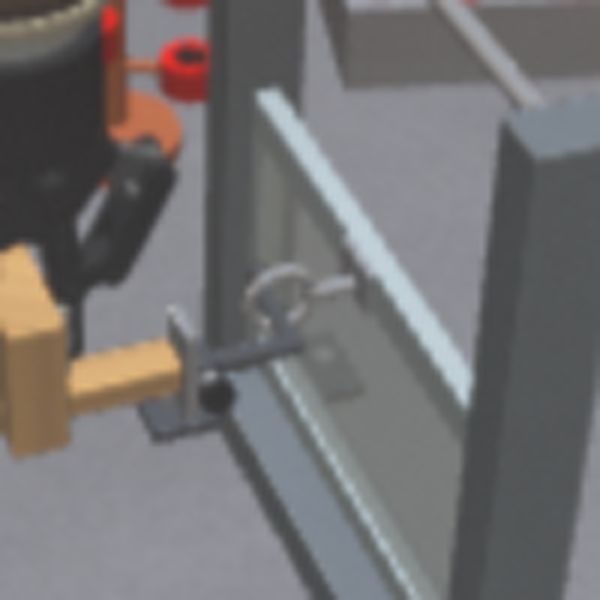

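Ring at about (296.5,199.5), still well hooked, force about 7.5 N. Remaining about 13 mm: creep.

Emit:
step_arm([
  [[0, 0, 1], 0, 0],
  [[0, 0, 2], 0, 0],
  [[0, 0, 3], 0, 0],
  [[0, 0, 4], 0, 0],
  [[0, 0, 5], 0, 0],
  [[0, 0, 6], 0, 0],
  [[0, 0, 7], 0, 0],
  [[0, 0, 8], 0, 0],
])

```text
time_s: 16.0
eef_pos: [0.4739, 0.0056, 0.1923]
tool_rot: [0.0, 0.619, 0.786, 0.0]
ft_force: [-2.9, -1.3, 5.6]
grip_width: 0.287
gripper_force: 109.1
```

Emit:
step_arm([
  [[0, 0, 0.7], 0, 0],
  [[0, 0, 1.4], 0, 0],
  [[0, 0, 2], 0, 0],
])

```text
time_s: 16.38
eef_pos: [0.4739, 0.0056, 0.1903]
tool_rot: [0.0, 0.619, 0.786, 0.0]
ft_force: [-3.3, -0.9, 6.9]
grip_width: 0.293
gripper_force: 109.1
```

Emit:
step_arm([
  [[0, 0, 0.5], 0, 0],
  [[0, 0, 1], 0, 0],
])

```text
time_s: 16.62
eef_pos: [0.4739, 0.0056, 0.1893]
tool_rot: [-0.0, 0.619, 0.786, 0.0]
ft_force: [-3.3, -0.9, 5.9]
grip_width: 0.289
gripper_force: 109.1
```

Emit:
step_arm([
  [[0, 0, 0.5], 0, 0],
  [[0, 0, 1], 0, 0],
  [[0, 0, 1], 0, 0],
])

```text
time_s: 17.0
eef_pos: [0.4739, 0.0056, 0.1883]
tool_rot: [0.0, 0.619, 0.786, 0.0]
ft_force: [-2.9, -1.8, 5.2]
grip_width: 0.292
gripper_force: 109.1
```

Emit:
step_arm([
  [[0, 0, 0.5], 0, 0],
  [[0, 0, 1], 0, 0],
  [[0, 0, 1], 0, 0],
])

```text
time_s: 17.38
eef_pos: [0.4738, 0.0056, 0.1873]
tool_rot: [0.0, 0.619, 0.786, 0.0]
ft_force: [-2.2, -1.6, 5.9]
grip_width: 0.292
gripper_force: 109.1
```

Run:
```python
from h import *
import glob
s=read_camera('side');cv2.imwrite('pics/s7.png',s[:,:,::-1])
# ring template tracking (vertical shift since s6, ring+stem patch)
for ref,v,(x0,y0) in [('s5',178.5,(288,165)),('s6',199.5,(288,186))]:
    r=cv2.imread(f'pics/{ref}.png')[y0:y0+20,x0:x0+26]
    m=cv2.matchTemplate(np.ascontiguousarray(s[150:240,270:330,::-1]),r,cv2.TM_CCOEFF_NORMED);_,b,_,l=cv2.minMaxLoc(m)
    dx,dy=l[0]+270-x0,l[1]+150-y0
    print(ref,b,dx,dy,onplane('side',(296.8+dx,v+dy),np.array([.6334,.0676,0]),HY))
print(onplane('side',(296.1,199.4),np.array([.6334,.0676,0]),HY))
F=[get_state()['ft_force'] for _ in range(3)];print(F,get_state()['torque'])
```

```text
s5 0.9576072096824646 -1 25 [0.59178302 0.05768544 0.17418861]
s6 0.9831704497337341 0 4 [0.59460472 0.05835766 0.17342043]
[0.59213642 0.05776963 0.18813831]
[array([-2.27224354, -1.55805979,  7.2268202 ]), array([-2.27224354, -1.55805979,  7.2268202 ]), array([-2.27224354, -1.55805979,  7.2268202 ])] [-0.00087764 -0.27440999 -0.11180565]
```

Emit:
step_arm([
  [[0, 0, 0.5], 0, 0],
  [[0, 0, 1], 0, 0],
  [[0, 0, 1], 0, 0],
])

```text
time_s: 17.8
eef_pos: [0.4739, 0.0056, 0.1863]
tool_rot: [0.0, 0.619, 0.786, 0.0]
ft_force: [-2.6, -1.1, 5.4]
grip_width: 0.292
gripper_force: 109.1
```

Emit:
step_arm([
  [[0, 0, 0.5], 0, 0],
  [[0, 0, 0.5], 0, 0],
])

```text
time_s: 18.05
eef_pos: [0.4738, 0.0055, 0.1859]
tool_rot: [0.0, 0.619, 0.786, 0.0]
ft_force: [-3.4, -1.7, 6.4]
grip_width: 0.293
gripper_force: 109.3
```

Emit:
step_arm([
  [[0, 0, 0.5], 0, 0],
  [[0, 0, 0.5], 0, 0],
])

```text
time_s: 18.3
eef_pos: [0.4739, 0.0055, 0.1855]
tool_rot: [0.0, 0.619, 0.786, 0.0]
ft_force: [-3.9, -2.0, 9.1]
grip_width: 0.289
gripper_force: 109.5
```

Emit:
step_arm([
  [[0, 0, 0.3], 0, 0],
  [[0, 0, 0.3], 0, 0],
  [[0, 0, 0.3], 0, 0],
])

```text
time_s: 18.68
eef_pos: [0.4739, 0.0055, 0.1853]
tool_rot: [0.0, 0.619, 0.785, 0.0]
ft_force: [-4.5, -1.6, 10.3]
grip_width: 0.291
gripper_force: 109.7
```

Emit:
step_arm([
  [[0, 0, 0.3], 0, 0],
  [[0, 0, 0.3], 0, 0],
  [[0, 0, 0.3], 0, 0],
])

```text
time_s: 19.05
eef_pos: [0.4739, 0.0055, 0.1851]
tool_rot: [0.0, 0.619, 0.785, 0.0]
ft_force: [-6.3, -2.0, 11.3]
grip_width: 0.291
gripper_force: 109.8
```

Steady climb with no travel: the sash is at its stop at about 13.5 N. Ease up to mid-hole and check it's free.

Emit:
step_arm([
  [[0, 0, -1], 0, 0],
  [[0, 0, -2.5], 0, 0],
  [[0, 0, -4], 0, 0],
  [[0, 0, -5.5], 0, 0],
  [[0, 0, -7.3], 0, 0],
  [[0, 0, -7.3], 0, 0],
  [[0, 0, -7.3], 0, 0],
])

```text
time_s: 19.92
eef_pos: [0.4738, 0.0056, 0.192]
tool_rot: [-0.0, 0.619, 0.786, 0.0]
ft_force: [-0.7, 0.5, -3.1]
grip_width: 0.291
gripper_force: 108.1
```

Run:
```python
from h import *
s=read_camera('side');cv2.imwrite('pics/s8.png',s[:,:,::-1])
cv2.imwrite('pics/m8.png',cv2.resize(s[175:235,270:330,::-1],(600,600),interpolation=cv2.INTER_CUBIC))
st=get_state();print(st['eef_pos'],st['ft_force'],st['torque'])
```

```text
[0.47379026 0.00564321 0.19195636] [-0.2737776   0.52495165 -2.54098919] [-0.04675299  0.06723701  0.01732263]
```

View pics/m8.png

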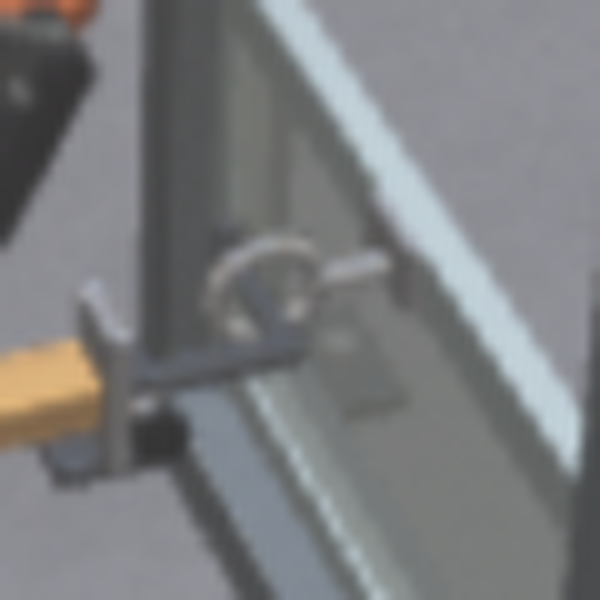

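Hook is free inside the ring at (268,300), forces back to baseline. Withdraw along -y.

Emit:
step_arm([
  [[-4, 0, -0.3], 0, 0],
  [[-8, 0, -0.3], 0, 0],
  [[-12, 0, -0.3], 0, 0],
  [[-16, 0, -0.3], 0, 0],
  [[-18, 0, -0.3], 0, 0],
  [[-18, 0, -0.3], 0, 0],
])

```text
time_s: 20.72
eef_pos: [0.4781, -0.012, 0.1923]
tool_rot: [-0.0, 0.619, 0.785, -0.0]
ft_force: [0.1, 0.7, -3.2]
grip_width: 0.293
gripper_force: 108.1
```

Emit:
step_arm([
  [[-3, 0, 0], 0, 0],
  [[-6, 0, 0], 0, 0],
  [[-10, 0, 0], 0, 0],
  [[-15, 0, 0], 0, 0],
  [[-20, 0, 0], 0, 0],
  [[-26, 0, 0], 0, 0],
  [[-34, 0, 0], 0, 0],
  [[-44, 0, 0], 0, 0],
  [[-52, 0, 0], 0, 0],
  [[-52, 0, 0], 0, 0],
])

```text
time_s: 21.98
eef_pos: [0.4903, -0.0634, 0.1923]
tool_rot: [0.0, 0.619, 0.785, -0.0]
ft_force: [-0.2, -0.2, -2.5]
grip_width: 0.293
gripper_force: 108.2
```

Run:
```python
from h import *
a=cv2.imread('pics/s8.png');s=read_camera('side')[:,:,::-1]
# sash top bar patch unchanged? (right of ring)
r=a[175:205,300:325]
m=cv2.matchTemplate(np.ascontiguousarray(s[165:215,290:335]),np.ascontiguousarray(r),cv2.TM_CCOEFF_NORMED);print(cv2.minMaxLoc(m))
st=get_state();print(st['eef_pos'],st['ft_force'],st['tool_rot'])
```

```text
(-0.38904666900634766, 0.9997536540031433, (14, 7), (10, 10))
[ 0.49023191 -0.06276081  0.19227658] [-0.28853966  0.43929881 -3.59973301] [-3.73543198e-05  6.19109387e-01  7.85304759e-01 -2.47663556e-05]
```

Clear, and the sash hasn't moved (patch match 0.9998 at zero shift). Return over the rest.

Emit:
step_arm([
  [[-30, -30, 0], 0, 0],
  [[-60, -60, 0], 3, 0],
  [[-95, -88.6, 0], 6, 0],
  [[-130, -88.6, 0], 9, 0],
  [[-160, -88.6, 20], 12, 0],
  [[-180, -88.6, 50], 14.2, 0],
  [[-184.8, -88.6, 80], 14.2, 0],
  [[-184.8, -88.6, 100], 14.2, 0],
  [[-184.8, -88.6, 115], 14.2, 0],
  [[-184.8, -88.6, 115], 14.2, 0],
  [[-184.8, -88.6, 115], 14.2, 0],
])

```text
time_s: 23.4
eef_pos: [0.4479, -0.263, 0.078]
tool_rot: [0.0, 0.711, 0.703, 0.0]
ft_force: [-0.1, -0.0, -3.1]
grip_width: 0.291
gripper_force: 108.3
```

Emit:
step_arm([
  [[0, -0.8, 5], 0, 0],
  [[0, -0.8, 10], 0, 0],
  [[0, -0.8, 15], 0, 0],
  [[0, -0.8, 18], 0, 0],
  [[0, -0.8, 20], 0, 0],
  [[0, -0.8, 21], 0, 0],
  [[0, -0.8, 21], 0, 0],
])

```text
time_s: 24.28
eef_pos: [0.4466, -0.2629, 0.0563]
tool_rot: [0.0, 0.711, 0.703, 0.0]
ft_force: [0.8, -0.2, -2.3]
grip_width: 0.292
gripper_force: 108.4
```

Emit:
step_arm([
  [[0, 0, 0.5], 0, 0],
  [[0, 0, 1], 0, 0],
  [[0, 0, 1], 0, 0],
])

```text
time_s: 24.65
eef_pos: [0.4467, -0.2629, 0.0561]
tool_rot: [0.0, 0.711, 0.703, 0.0]
ft_force: [-3.3, 2.1, 10.2]
grip_width: 0.293
gripper_force: 110.2
```

Seated (force rose with no more travel). Release and retreat up.

Emit:
step_arm([
  [[0, 0, -0.5], 0, 0],
  [[0, 0, -0.5], 0, 0.5],
  [[0, 0, -0.5], 0, 1],
  [[0, 0, -0.5], 0, 1],
  [[0, 0, -0.5], 0, 1],
  [[0, 0, -0.5], 0, 1],
  [[0, 0, -0.5], 0, 1],
  [[0, 0, -20], 0, 1],
  [[0, 0, -50], 0, 1],
  [[0, 0, -90], 0, 1],
  [[0, 0, -140], 0, 1],
  [[0, 0, -196], 0, 1],
  [[0, 0, -196], 0, 1],
  [[0, 0, -196], 0, 1],
])

```text
time_s: 26.4
eef_pos: [0.4464, -0.2624, 0.2509]
tool_rot: [-0.0, 0.711, 0.703, 0.0]
ft_force: [-0.3, 0.6, -0.6]
grip_width: 0.996
gripper_force: 0.0
```

Run:
```python
from h import *
st=get_state();print(st['eef_pos'],st['ft_force'],st['grip_width'])
s=read_camera('side')[:,:,::-1].astype(int);a=cv2.imread('pics/side0.png').astype(int)
w=read_camera('wrist')[:,:,::-1];cv2.imwrite('pics/w9.png',w);cv2.imwrite('pics/s9.png',s)
def tm(A,B,x0,y0,x1,y1,p=12):
    m=cv2.matchTemplate(np.ascontiguousarray(B[y0-p:y1+p,x0-p:x1+p].astype(np.uint8)),np.ascontiguousarray(A[y0:y1,x0:x1].astype(np.uint8)),cv2.TM_CCOEFF_NORMED);_,b,_,l=cv2.minMaxLoc(m);return round(b,3),l[0]-p,l[1]-p
print('block+pole',tm(a,s,230,315,262,352),'hook',tm(a,s,278,315,312,352),'jar',tm(a,s,350,340,392,390),'mug',tm(a,s,215,155,246,195))
w1=cv2.imread('pics/w1.png');print('wrist block',tm(w1,w,258,155,296,230),'hook',tm(w1,w,340,140,392,205),'rear',tm(w1,w,145,150,200,215))
s8=cv2.imread('pics/s8.png');print('sash',tm(s8,s,300,175,325,205))
print('tree',tm(a,s,245,122,288,180))
```

```text
[ 0.44642187 -0.26235627  0.25090797] [-0.30547714  0.64681956 -0.61289888] 0.9959513316165324
block+pole (0.985, 0, 0) hook (0.974, 0, 0) jar (0.998, 0, 0) mug (0.27, 12, -9)
wrist block (0.989, 3, -2) hook (0.988, 3, -2) rear (0.991, 1, -2)
sash (1.0, 0, 0)
tree (0.449, 0, 0)[ WARN:0@1.123] global loadsave.cpp:1063 imwrite_ Unsupported depth image for selected encoder is fallbacked to CV_8U.
```

Run:
```python
from h import *
t=read_camera('top')[:,:,::-1];a=cv2.imread('pics/top0.png')
for n,(x0,y0,x1,y1) in dict(mug=(140,245,185,285),tree=(108,190,168,245),jar=(390,130,430,168)).items():
    m=cv2.matchTemplate(np.ascontiguousarray(t[y0-12:y1+12,x0-12:x1+12]),a[y0:y1,x0:x1].copy(),cv2.TM_CCOEFF_NORMED);_,b,_,l=cv2.minMaxLoc(m);print(n,b,l[0]-12,l[1]-12)
print(onplane('side',(296.3,203.6),np.array([.6334,.0676,0]),HY))
print(sign_off())
```

```text
mug 0.9994218349456787 0 0
tree 0.9993791580200195 0 0
jar 0.9930610060691833 0 0
[0.59320529 0.05802427 0.17345569]
the job is handed in; nothing more can be done
None
```

The sash is home on the sill, drawn down with the pole alone. The pole is back in its two saddles and released, and the mug, wax tree and jar have not moved. I handed the job in after about 27 s; no verdict came back.

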